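# Tap the stuck bar of a carton gauge back to its stops

### The job

The plywood bar of the carton gauge is stuck at the near end of its slots. Take the short wooden mallet by its handle and, with light taps of the mallet's head on the bar's two black pads, first one end, then the other, one to two centimetres at a time so that the bar never goes badly crooked, drive the bar away until both ends rest against the two stop blocks. Then stand the mallet back on its head on the bench, let go and draw clear; touch the gauge with the mallet only.

Things in the scene. Friction and masses are not known exactly. Their poses are not given: they have to be found in the camera images.
- mallet_handle (a point): Handle centre of a wooden mallet standing on its head left or right of the gauge (a stamp with a round knob is opposite). Head 100 (x) x 50 (y) x 55 mm high; struck faces are its two x ends, 50 mm from the handle's axis. Handle: upright 26 mm square bar, 55 to 119 mm above the underside; this point is at 91 mm. 0.32 kg. x, y along the head, z up.
- gauge: Fixed aluminium plate 180 (x) x 260 (y) x 10 mm; origin centre of underside, z up, x away from the robot (within 20 degrees), the way the bar goes. On it a plywood bar along y, 240 x 25 mm, top at 55 mm (steel studs to 67), in two slots at y +90 and -90. Each end sticks with about 6 N, slides by itself 45 mm to a dark stop block while the other end pivots, and stays where left.
- pad_left (a point): Centre of the front face of the black pad on the bar's left end (gauge y +90 mm), 35 mm above the bench. Pad 44 mm wide, from 14 to 54 mm above the bench. x away from the robot, z up, turning with the bar. In the gauge's frame its x is -45.5 mm at the start, -0.5 mm at the stop; nothing stands on the plate before it.
- pad_right (a point): The same point on the like pad of the bar's right end (gauge y -90 mm); same x values at the start and at the stop.

How it is judged (in metres and radians):
On the way:
1. one end of the bar has been tapped ahead of the other by about 5 mm (bar turned by more than 0.03 rad) (angle between the x axis of pad_left and the x axis of gauge, either way round above 0.03 rad), for 0.05 s.
At the end, for the whole second after the job is handed in: Both ends of the bar are within 12 mm of their stops (pads' x in the gauge's frame above -12.5 mm); the mallet stands upright (within 10 degrees) on its head on the bench, off the gauge, released (x of each of pad_left, pad_right in the frame of gauge above -0.0125 m and angle between mallet_handle's own z axis and vertical below 0.17 rad and height (world z) of mallet_handle below 0.098 m and contact force between anything else and gauge below 0.5 N); the robot touches nothing.
It fails at once if the bar goes badly crooked: turned by more than 0.16 rad (one end 28 mm ahead of the other) (angle between the x axis of pad_left and the x axis of gauge, either way round above 0.16 rad).
It fails at once if the gauge is touched by the fingers (contact force between the fingers and gauge above 1 N).
It fails at once if the gauge is touched by the arm (contact force between the arm and gauge above 1 N).
It fails at once if a heavy blow: more than 80 N on the gauge (contact force between anything else and gauge above 80 N).
It also fails if it takes over 61 s, if anything falls off the work surface, if the arm or the gripper's body presses on something with over 40 N, if the wrist force passes 120 N, or if a joint passes its speed limit or range.

### The arm

A 6-joint arm with a two-finger parallel gripper is mounted at the origin on the work surface. World frame = base frame: x ahead of the robot, y to its left, z up, the work surface at z = 0. Lengths are in mm, angles in rad, forces in N, time in s.
With the tool pointing down it reaches from about 350 to 975 mm from the base axis. Payload 7.1 kg.
Tool frame: the origin (TCP) lies on the centre line of the jaws, within the pads' length; the fingertips stand 14 mm ahead of it and the grasp point (between the pads) lies 5 mm behind it; x points along the fingers, z is the direction in which the jaws open and shut, and the axes are right-handed (so a half turn about x gives the same grasp; the last joint's range is limited). The gripper opens to 88 mm and grips with 3 to 60 N. Pads are 20 mm wide; open, the fingers measure 115 mm over their backs; the gripper's body (75 mm by 178 mm) begins 61 mm behind the grasp point.
Start: joints at [1.197, 0.423, 1.63, -0, 1.089, -0.019], TCP at [217.095, 586.067, 236.675] pointing down, gripper open.
Joint ranges: [-3, 3], [-0.9, 2.11], [0.09, 2.58], [-1.31, 4.45], [0.11, 2.69], [-2.54, 2.54]. Speed limits (rad/s): [2.39, 2.39, 3.01, 3.14, 3.14, 3.14].

### API

Orientations are given as a rotation vector (axis times angle).
In Python, from workcell import ctrl gives the robot as it stands.
- The arm moves only by the tool servo_tool, never from a script. Its argument "plan" is a list that holds one entry, the list of rows, each a list of 7 numbers: the shift along the tool's x, y, z in cm, then the turn, a rotation vector about the tool's x, y, z in rad, then the finger opening in cm, from 0 to 8.78. A call has 1 to 8 rows; each row is the pose to reach, as a shift and turn from the pose commanded when the call began, along the tool's axes at that moment; what a row does not reach only later rows make up. A row lasts 1/12 s, in which the tool goes at most 41.7 mm and 7.16 degrees, less where a joint would pass 70% of its speed; a pose out of reach is approached as far as the arm can. A call with a gripper value outside its range is refused whole. The fingers move at their own pace and stop on an object; the grip force is fixed at half the most. Time passes only in rows, so rows that repeat a pose let the fingers close. It gives the time, the measured TCP pose, the force and the opening at its end, in the units of the state.
- ctrl.get_obs(): the state, without advancing time (a new reading comes with each control period).
- ctrl.get_image(name): name is "side" or "top"; returns the picture (420x560x3 uint8, red, green, blue); there is no depth.
- ctrl.calibration(name): a dict with "K" (3x3 intrinsics, pixels), "view" (4x4, takes a point from world to camera coordinates). Camera axes: x right, y up, looking along -z (the intrinsics and any distortion apply to the point x, -y, -z); pixel columns grow to the right and rows downward; lengths in mm; the calibration is good to about 2 mm. A picture is of the moment at which its call begins. calibration takes no time and is no camera call.
- ctrl.close_job(): hands the job in, once; it reports no verdict.
The state is a dict: "t": time; "qpos": joint angles; "qvel": joint speeds; "joint_torque": joint torques, N m; "ee_pos": TCP position; "orientation": TCP orientation; "ft_force": force on the tool from outside, world axes, zero at the start; "moment": the same for the moment, N m; "width": finger opening in mm.
Only numpy, scipy, OpenCV 4.12 (cv2) and the standard library are available. Lean on these libraries where they do the work, as an engineer would, in place of code of your own. Each camera call takes 0.05 s, during which the arm holds its last target.

## Working session

There is one attempt and no reset: what is moved stays moved. The work goes in short steps, Python scripts to look and compute and a tool call to move; the robot and the scene stay as the last step left them, time stands still between calls to the robot, and variables do not carry over. Pictures are saved under pics/ and viewed, and the job is handed in when it is done.

Besides the shell and the picture viewer there is one more tool, called in YAML: its name, and indented under it one key for each argument. servo_tool: Moves the arm, as the interface text tells. Its arguments: {"type":"object","properties":{"plan":{"type":"array","items":{"type":"array","items":{"type":"array","items":{"type":"number"}}}}},"required":["plan"]}

```bash
mkdir -p pics; ls; python3 - <<'E'
from workcell import ctrl
import cv2
print(ctrl.get_obs())
for n in ("side","top"):
    im=ctrl.get_image(n); cv2.imwrite(f"pics/{n}0.png",im[:,:,::-1])
    c=ctrl.calibration(n); print(n,c)
E
```

```text
pics
{'t': 0.0, 'qpos': array([ 1.19703158e+00,  4.23852121e-01,  1.63069011e+00,  5.91622281e-06,
        1.08860734e+00, -1.90104059e-02]), 'qvel': array([ 0.00052183, -0.00059604, -0.00157795, -0.000201  ,  0.00123609,
        0.00088317]), 'joint_torque': array([ 2.09303631e-03, -5.44646966e+01, -2.73653966e+01,  6.45476324e-02,
        2.29687616e-02, -9.30747183e-05]), 'ee_pos': array([216.88291415, 585.58574587, 235.89459948]), 'orientation': array([-0.94491285,  1.35773224,  0.94349041]), 'ft_force': array([ 0.01349978,  0.29257759, -0.98117992]), 'moment': array([0.07137171, 0.01290527, 0.00125919]), 'width': 87.96325134329986}
side {'K': array([[437.13025982,   0.        , 276.45452472],
       [  0.        , 437.13025982, 206.61700421],
       [  0.        ,   0.        ,   1.        ]]), 'view': array([[ 9.63618343e-01, -2.67016908e-01,  1.19020667e-02,
        -5.28149463e+02],
       [ 1.58122635e-01,  6.05407672e-01,  7.80050500e-01,
        -1.74960101e+02],
       [-2.15492275e-01, -7.49788984e-01,  6.25603356e-01,
        -8.57413303e+02],
       [ 0.00000000e+00,  0.00000000e+00,  0.00000000e+00,
         1.00000000e+00]])}
top {'K': array([[404.80490544,   0.        , 282.5416853 ],
       [  0.        , 404.80490544, 214.93002109],
       [  0.        ,   0.        ,   1.        ]]), 'view': array([[ 2.29550090e-02, -9.99404370e-01, -2.57676816e-02,
         3.31881683e+01],
       [ 9.90361460e-01,  1.92106909e-02,  1.37168249e-01,
        -5.32871977e+02],
       [-1.36591532e-01, -2.86680172e-02,  9.90212552e-01,
        -9.70934235e+02],
       [ 0.00000000e+00,  0.00000000e+00,  0.00000000e+00,
         1.00000000e+00]])}
```

View pics/top0.png

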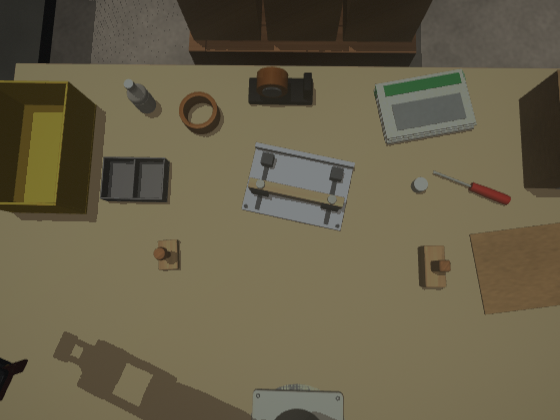

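View pics/side0.png

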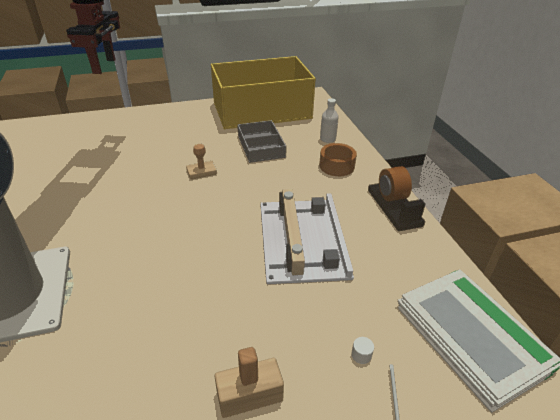

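The mallet is the square-handled block on the right (top ~(436,267), side ~(248,380)). The stamp with the round knob is on the left (top ~(165,255)). The gauge is in the middle, turned slightly clockwise. I'll zoom in to measure.

```bash
cat > h.py <<'E'
import numpy as np, cv2
from workcell import ctrl
def ray(n,u,v):
    c=ctrl.calibration(n);K=c["K"];V=c["view"]
    d=np.array([(u-K[0,2])/K[0,0],-(v-K[1,2])/K[1,1],-1.])
    R=V[:3,:3];o=-R.T@V[:3,3];return o,R.T@d
def onz(n,u,v,z):
    o,d=ray(n,u,v);return o+d*(z-o[2])/d[2]
def tri(a,b):
    (o1,d1),(o2,d2)=ray("top",*a),ray("side",*b)
    d1=d1/np.linalg.norm(d1);d2=d2/np.linalg.norm(d2)
    s=np.linalg.lstsq(np.c_[d1,-d2],o2-o1,rcond=None)[0]
    p,q=o1+s[0]*d1,o2+s[1]*d2
    return (p+q)/2,np.linalg.norm(p-q)
def proj(n,p):
    c=ctrl.calibration(n);K=c["K"];V=c["view"]
    q=V[:3,:3]@np.asarray(p,float)+V[:3,3];q=np.array([q[0],-q[1],-q[2]])
    return (K@q/q[2])[:2]
def crop(src,dst,x,y,w,h,s):
    im=cv2.imread(src)[y:y+h,x:x+w];im=cv2.resize(im,None,fx=s,fy=s,interpolation=cv2.INTER_CUBIC)
    im=np.clip(im.astype(float)*1.5,0,255).astype(np.uint8)
    for k in range(0,w,10):
        cv2.line(im,(k*s,0),(k*s,6 if (k//10)%2 else 12),(0,0,255),1)
        if k%20==0: cv2.putText(im,str(x+k),(k*s,24),0,.4,(0,0,255),1)
    for k in range(0,h,10):
        cv2.line(im,(0,k*s),(8,k*s),(0,0,255),1)
        if k%20==0: cv2.putText(im,str(y+k),(10,k*s+4),0,.4,(0,0,255),1)
    cv2.imwrite(dst,im)
E
python3 - <<'E'
from h import *
crop("pics/top0.png","pics/tm.png",410,230,60,70,8)
crop("pics/side0.png","pics/sm.png",205,335,90,80,7)
crop("pics/top0.png","pics/tg.png",235,135,130,100,6)
crop("pics/side0.png","pics/sg.png",250,180,110,110,5)
E
```

```text
(no output)
```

View pics/tm.png

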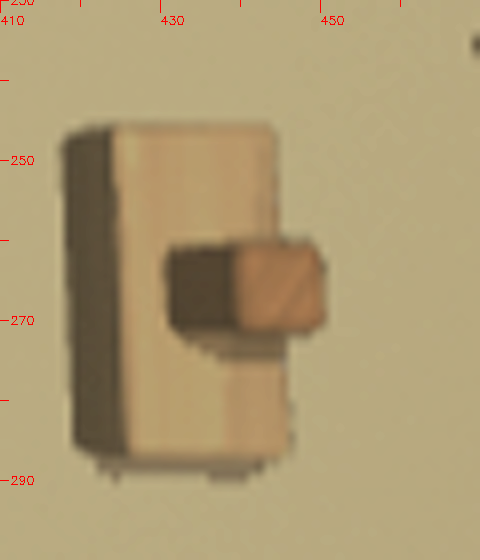

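View pics/sm.png

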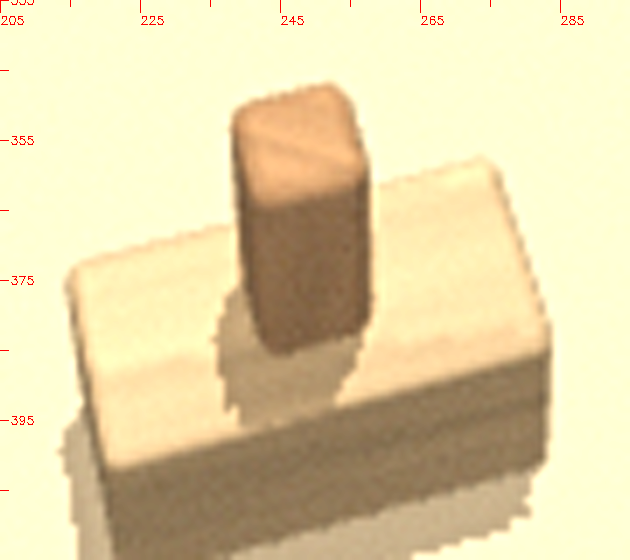

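View pics/tg.png

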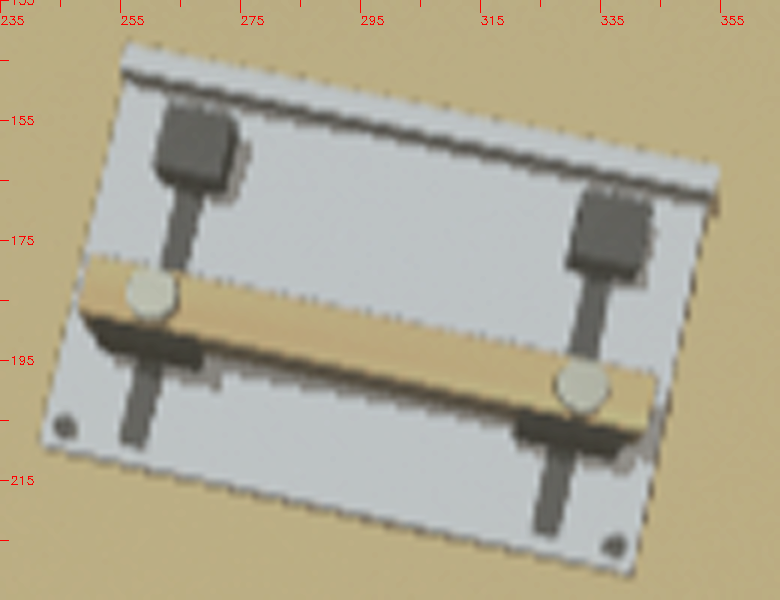

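View pics/sg.png

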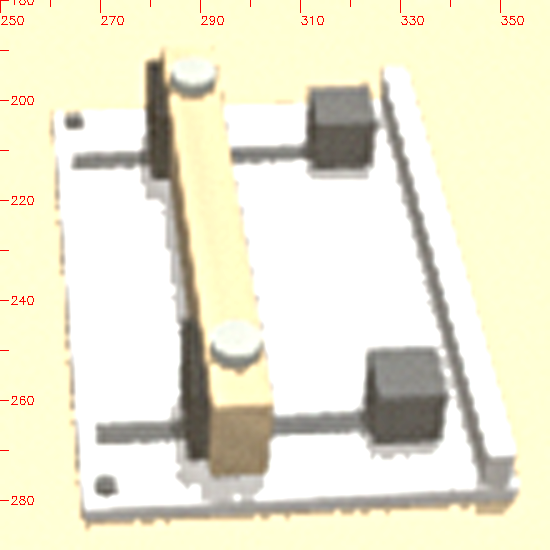

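```bash
python3 - <<'E'
from h import *
from scipy.spatial.transform import Rotation as Ro
np.set_printoptions(precision=2,suppress=True)
print("handle tri",tri((444.9,265.8),(247.9,355.7)),onz("top",444.9,265.8,119),onz("side",247.9,355.7,119))
def yaw(a,b): d=a-b; return np.arctan2(d[1],d[0])
# head top edges z=55
for a,b in [((444.3,246),(446,286)),((424.3,246),(425.8,287))]:
    A,B=onz("top",*a,55),onz("top",*b,55);print("head",A,B,yaw(A,B),np.linalg.norm(A-B))
A,B=onz("side",215.6,374,55),onz("side",275,357.5,55);print("side far edge",A,B,yaw(B,A))
A,B=onz("side",221,401.5,55),onz("side",283,384.5,55);print("side near edge",A,B,yaw(B,A))
sl=[onz("top",260.3,183.8,67),onz("top",332,199.2,67)];print("studs",sl,np.linalg.norm(sl[0]-sl[1]),yaw(*sl)-np.pi/2)
print("studs tri",tri((260.3,183.8),(250+193/5,180+77/5)),tri((332,199.2),(250+236/5,180+340/5)))
nl,nr,fl=onz("top",242,209.2,10),onz("top",340.3,230.5,10),onz("top",255.2,147.5,10)
print("plate",nl,nr,fl,np.linalg.norm(nl-nr),yaw(nl,nr)-np.pi/2,yaw(fl,nl))
o=ctrl.get_obs();R=Ro.from_rotvec(o["orientation"]).as_matrix();print(R)
# gauge from studs: bar centre gauge x?
E
```

```text
handle tri (array([ 413.93, -323.3 ,  114.73]), np.float64(0.5495655280380173)) [ 413.57 -321.69  119.  ] [ 413.74 -326.    119.  ]
head [ 461.99 -345.31   55.  ] [ 367.55 -346.33   55.  ] 0.010801637893389046 94.44304877967959
head [ 460.97 -297.82   55.  ] [ 364.09 -298.95   55.  ] 0.011637106448714782 96.89284557342422
side far edge [ 365.85 -303.77   55.  ] [ 461.83 -300.15   55.  ] 0.03769982953613951
side near edge [ 366.4  -349.05   55.  ] [ 461.44 -347.36   55.  ] 0.01775172137348506
studs [array([603.71,  99.77,  67.  ]), array([568.69, -75.28,  67.  ])] 178.51376960350248 -0.19742631736767158
studs tri (array([605.35, 100.67,  57.37]), np.float64(0.8785864112169851)) (array([569.92, -75.92,  60.2 ]), np.float64(0.009113184196475098))
plate [548.64 149.8   10.  ] [ 498.8  -102.11   10.  ] [712.93 121.09  10.  ] 256.78603119033284 -0.19532400928968818 -0.1729843562865967
[[-0.   -0.94  0.35]
 [-0.    0.35  0.94]
 [-1.    0.   -0.  ]]
```

The mallet handle is at about (414, -324) with yaw ~0.02. The gauge origin is at about (612, 7) with yaw ~ -0.19. The 64 mm from the plate's near edge to the bar's centre line agrees with the gauge geometry.

```bash
cat >> h.py <<'E'
from scipy.spatial.transform import Rotation as Ro
def go(p,yaw,cur=None):
    """shift (cm) and turn for target TCP p, tool x down, tool z at yaw"""
    if cur is None:
        o=ctrl.get_obs();p0=o["ee_pos"];R=Ro.from_rotvec(o["orientation"])
    else: p0,R=np.array(cur[0],float),down(cur[1])
    s=R.inv().apply(np.array(p,float)-p0)/10;w=(R.inv()*down(yaw)).as_rotvec()
    print("shift",np.round(s,2),"turn",np.round(w,3))
def down(yaw):
    z=np.array([np.cos(yaw),np.sin(yaw),0]);x=np.array([0,0,-1.]);return Ro.from_matrix(np.c_[x,np.cross(z,x),z])
E
python3 - <<'E'
from h import *
go([480,250,236],0.7);go([500,0,236],0.3);
go([414,-324,200],0.018)
E
```

```text
shift [ 3.000e-02 -3.633e+01 -2.234e+01] turn [ 0.516 -0.001  0.   ]
shift [  0.06 -46.89 -45.08] turn [ 0.916 -0.001  0.001]
shift [  3.7  -50.08 -78.45] turn [ 1.198e+00 -1.000e-03  1.000e-03]
```

servo_tool:
  plan:
    - [[0,-36.3,-22.3,0.516,0,0,8.7],[0,-36.3,-22.3,0.516,0,0,8.7],[0,-36.3,-22.3,0.516,0,0,8.7],[0,-36.3,-22.3,0.516,0,0,8.7],[0,-36.3,-22.3,0.516,0,0,8.7],[0,-36.3,-22.3,0.516,0,0,8.7],[0,-36.3,-22.3,0.516,0,0,8.7],[0,-46.9,-45.1,0.916,0,0,8.7]]

```text
t: 0.77
ee_pos: [411.2, 315.6, 236.8]
orientation: [-0.45, 1.521, 0.451]
ft_force: [1.5, -1.1, 0.7]
width: 87.1
```

```bash
python3 - <<'E'
from h import *
print(ctrl.get_obs()["ee_pos"]);go([480,-100,230],0.2);
go([414,-324,200],0.018)
E
```

```text
[411.19793932 315.59948121 236.80472872]
shift [  0.65 -38.61 -16.85] turn [ 0.376  0.002 -0.   ]
shift [  3.62 -53.81 -34.58] turn [ 0.558  0.002 -0.   ]
```

servo_tool:
  plan:
    - [[0.6,-38.6,-16.9,0.376,0,0,8.7],[0.6,-38.6,-16.9,0.376,0,0,8.7],[0.6,-38.6,-16.9,0.376,0,0,8.7],[0.6,-38.6,-16.9,0.376,0,0,8.7],[0.6,-38.6,-16.9,0.376,0,0,8.7],[0.6,-38.6,-16.9,0.376,0,0,8.7],[0.6,-38.6,-16.9,0.376,0,0,8.7],[0.6,-38.6,-16.9,0.376,0,0,8.7]]

```text
t: 1.43
ee_pos: [462.2, -14.4, 231.9]
orientation: [-0.156, 1.565, 0.156]
ft_force: [0.2, 0.8, 0.1]
width: 87.3
```

```bash
python3 - <<'E'
from h import *
print(ctrl.get_obs()["ee_pos"]);
go([414,-324,180],0.018)
E
```

```text
[462.22939515 -14.40543628 231.88895805]
shift [  5.19 -29.4  -10.85] turn [ 0.181 -0.    -0.   ]
```

servo_tool:
  plan:
    - [[5.0,-27.5,-10.0,0.181,0,0,8.7],[5.0,-27.5,-10.0,0.181,0,0,8.7],[5.0,-27.5,-10.0,0.181,0,0,8.7],[5.0,-27.5,-10.0,0.181,0,0,8.7],[5.0,-27.5,-10.0,0.181,0,0,8.7],[5.0,-27.5,-10.0,0.181,0,0,8.7],[5.0,-27.5,-10.0,0.181,0,0,8.7],[5.0,-27.5,-10.0,0.181,0,0,8.7]]

```text
t: 2.1
ee_pos: [417.8, -306.8, 181.0]
orientation: [-0.012, 1.571, 0.01]
ft_force: [-0.9, -0.2, -0.0]
width: 87.3
```

servo_tool:
  plan:
    - [[0,0,0,0,0,0,8.7],[0,0,0,0,0,0,8.7],[0,0,0,0,0,0,8.7]]

```text
t: 2.35
ee_pos: [418.8, -300.4, 181.9]
orientation: [-0.014, 1.571, 0.015]
ft_force: [0.5, -0.3, -0.1]
width: 87.0
```

```bash
python3 - <<'E'
from h import *
o=ctrl.get_obs();print(o["ee_pos"],o["ft_force"])
im=ctrl.get_image("top");cv2.imwrite("pics/top1.png",im[:,:,::-1])
im=ctrl.get_image("side");cv2.imwrite("pics/side1.png",im[:,:,::-1])
go([414,-324,72],0.018)
E
```

```text
[ 418.83848622 -300.44858485  181.86768785] [ 0.46342218 -0.25190144 -0.05514761]
shift [11.02 -2.36 -0.57] turn [ 0.002  0.    -0.   ]
```

View pics/side1.png

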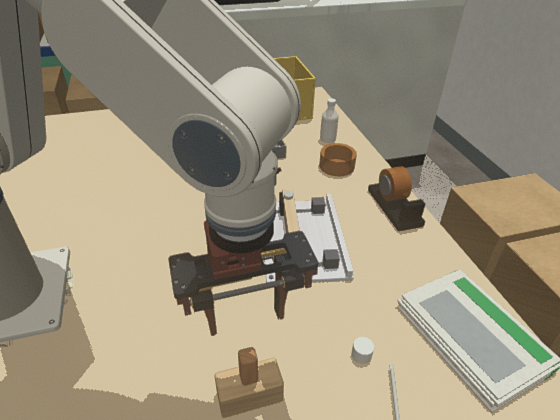

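servo_tool:
  plan:
    - [[0,-2.36,-0.5,0,0,0,8.7],[0,-2.36,-0.5,0,0,0,8.7],[3,-2.36,-0.5,0,0,0,8.7],[6,-2.36,-0.5,0,0,0,8.7]]

```text
t: 2.78
ee_pos: [416.1, -325.5, 123.2]
orientation: [-0.017, 1.567, 0.012]
ft_force: [0.3, -0.4, -0.4]
width: 86.8
```

```bash
python3 - <<'E'
from h import *
o=ctrl.get_obs();print(o["ee_pos"],o["ft_force"])
im=ctrl.get_image("top");cv2.imwrite("pics/top2.png",im[:,:,::-1])
im=ctrl.get_image("side");cv2.imwrite("pics/side2.png",im[:,:,::-1])
crop("pics/side2.png","pics/side2c.png",150,240,170,170,4)
go([414,-324,75],0.018)
E
```

```text
[ 416.08788544 -325.5393758   123.17563127] [ 0.25397189 -0.38371383 -0.36718649]
shift [ 4.38 -0.18  0.18] turn [ 0.001 -0.005 -0.005]
```

View pics/side2c.png

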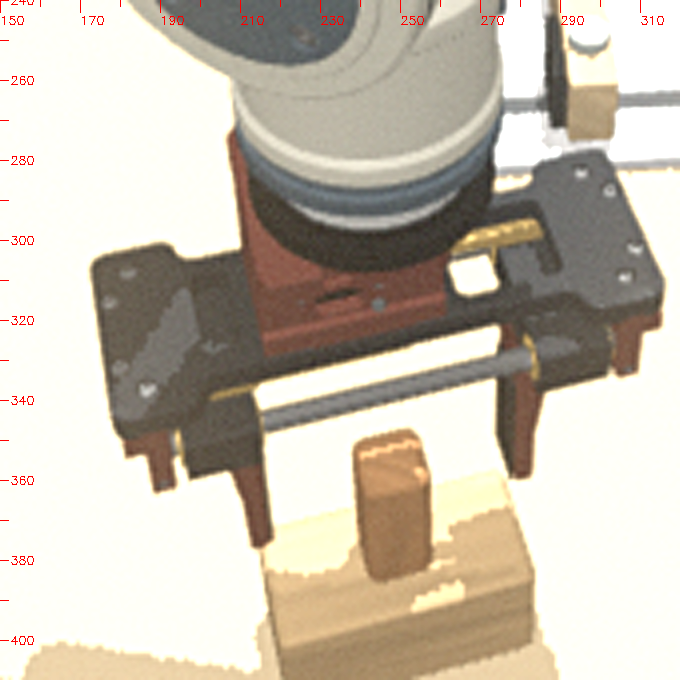

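The handle sits between the open fingers and is roughly centred. Next I'll descend and close.

servo_tool:
  plan:
    - [[2.5,0.1,-0.1,0,0,0,8.7],[4.8,0.1,-0.1,0,0,0,8.7],[4.8,0.1,-0.1,0,0,0,8.7],[4.8,0.1,-0.1,0,0,0,5],[4.8,0.1,-0.1,0,0,0,1],[4.8,0.1,-0.1,0,0,0,1],[4.8,0.1,-0.1,0,0,0,1],[4.8,0.1,-0.1,0,0,0,1]]

```text
t: 3.55
ee_pos: [413.8, -324.8, 75.1]
orientation: [-0.015, 1.569, 0.013]
ft_force: [0.9, 0.4, 0.7]
width: 57.3
```

servo_tool:
  plan:
    - [[0,0,0,0,0,0,1],[0,0,0,0,0,0,1],[0,0,0,0,0,0,1],[0,0,0,0,0,0,1],[0,0,0,0,0,0,1],[0,0,0,0,0,0,1]]

```text
t: 4.05
ee_pos: [413.5, -324.5, 74.0]
orientation: [-0.014, 1.57, 0.014]
ft_force: [0.7, -0.0, 0.4]
width: 25.8
```

```bash
cat >> h.py <<'E'
G=np.array([612.1,7.1]);Y=-0.193
def gp(x,y): 
    c,s=np.cos(Y),np.sin(Y);return G+[c*x-s*y,s*x+c*y]
def ing(p): 
    c,s=np.cos(Y),np.sin(Y);d=np.array(p[:2])-G;return np.array([c*d[0]+s*d[1],-s*d[0]+c*d[1]])
E
python3 - <<'E'
from h import *
p=gp(-120.5,-90);print(p);go([*p,104],Y)
E
```

```text
[476.57492974 -58.11660319]
shift [-3.01 26.52  6.78] turn [0.211 0.    0.   ]
```

servo_tool:
  plan:
    - [[-1.5,0,0,0,0,0,1],[-3,0,0,0,0,0,1],[-3,0,0,0,0,0,1],[-3,0,0,0,0,0,1],[-3,0,0,0,0,0,1]]

```text
t: 4.47
ee_pos: [412.8, -324.1, 103.2]
orientation: [-0.014, 1.572, 0.015]
ft_force: [-0.3, 0.5, -3.3]
width: 25.8
```

servo_tool:
  plan:
    - [[0,1.5,0.4,0.02,0,0,1],[0,4,1.0,0.04,0,0,1],[0,7,1.8,0.06,0,0,1],[0,10,2.5,0.09,0,0,1],[0,13,3.3,0.12,0,0,1],[0,16,4.1,0.15,0,0,1],[0,18.5,4.7,0.18,0,0,1],[0,21,5.4,0.211,0,0,1]]

```text
t: 5.13
ee_pos: [462.7, -111.8, 102.9]
orientation: [0.153, 1.568, -0.152]
ft_force: [0.1, -0.2, -3.6]
width: 25.9
```

```bash
python3 - <<'E'
from h import *
p=gp(-120.5,-90);print(p,ctrl.get_obs()["ee_pos"]);go([*p,90],Y)
E
```

```text
[476.57492974 -58.11660319] [ 462.70948951 -111.79737424  102.9096607 ]
shift [1.29 5.53 0.33] turn [-0.001 -0.002 -0.   ]
```

servo_tool:
  plan:
    - [[0,2,0.1,0,0,0,1],[0,4,0.2,0,0,0,1],[0.5,5.2,0.2,0,0,0,1],[1,5.2,0.2,0,0,0,1],[1.2,5.2,0.2,0,0,0,1],[1.2,5.2,0.2,0,0,0,1],[1.2,5.2,0.2,0,0,0,1]]

```text
t: 5.72
ee_pos: [474.9, -63.4, 91.4]
orientation: [0.152, 1.567, -0.152]
ft_force: [0.0, 0.5, -3.4]
width: 25.7
```

```bash
python3 - <<'E'
from h import *
o=ctrl.get_obs();print(o["ee_pos"],ing(o["ee_pos"]),o["ft_force"])
im=ctrl.get_image("top");cv2.imwrite("pics/top3.png",im[:,:,::-1])
im=ctrl.get_image("side");cv2.imwrite("pics/side3.png",im[:,:,::-1])
crop("pics/side3.png","pics/side3c.png",190,150,170,150,4)
crop("pics/top3.png","pics/top3c.png",235,135,140,150,4)
E
```

```text
[474.88689681 -63.43459208  91.43366969] [-121.13667981  -95.54302263] [ 0.03461308  0.51439777 -3.40539048]
```

View pics/side3c.png

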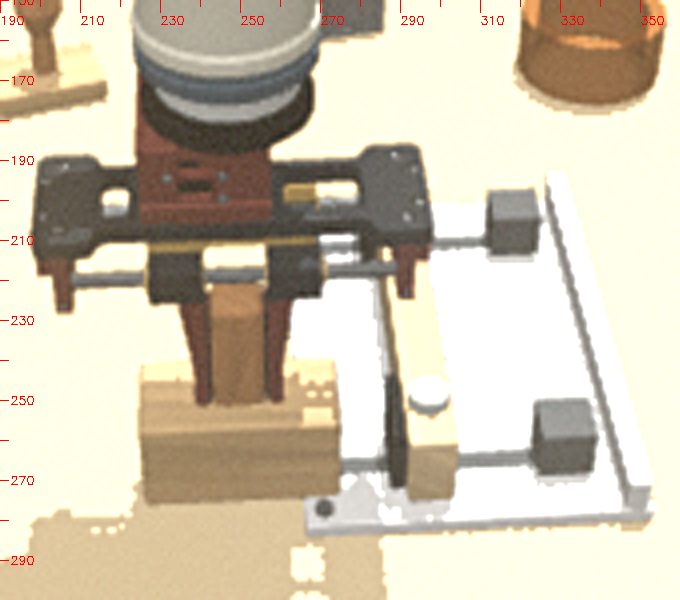

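View pics/top3c.png

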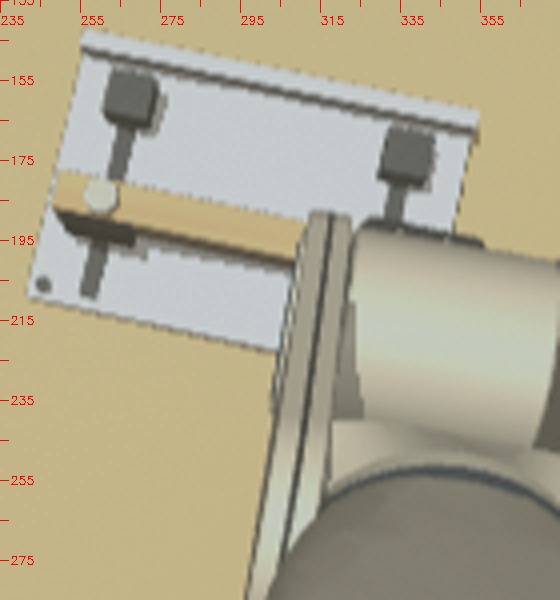

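servo_tool:
  plan:
    - [[0.2,0.5,0.6,0,0,0,1],[0.2,0.5,1.2,0,0,0,1],[0.2,0.5,1.8,0,0,0,1],[0.2,0.5,2.1,0,0,0,1],[0.2,0.5,2.35,0,0,0,1],[0.2,0.5,2.6,0,0,0,1],[0.2,0.5,2.8,0,0,0,1],[0.2,0.5,3.0,0,0,0,1]]

```text
t: 6.48
ee_pos: [503.2, -63.4, 89.3]
orientation: [0.152, 1.571, -0.151]
ft_force: [-8.0, 0.2, 0.1]
width: 25.9
```

```bash
python3 - <<'E'
from h import *
o=ctrl.get_obs();print(o["ee_pos"],ing(o["ee_pos"]),o["ft_force"])
E
```

```text
[503.21820253 -63.35453927  89.31826851] [-93.34674908 -90.03039687] [-8.03304107  0.1809106   0.10282693]
```

servo_tool:
  plan:
    - [[0,0,0.2,0,0,0,1],[0,0,0.4,0,0,0,1],[0,0,0.6,0,0,0,1],[0,0,0.8,0,0,0,1],[0,0,1.0,0,0,0,1],[0,0,1.0,0,0,0,1]]

```text
t: 6.98
ee_pos: [512.2, -65.6, 88.9]
orientation: [0.151, 1.573, -0.152]
ft_force: [-7.5, -2.3, -2.5]
width: 25.6
```

```bash
cat >look.py <<'E'
import sys
from h import *
k=sys.argv[1]
o=ctrl.get_obs();print(o["t"],o["ee_pos"],ing(o["ee_pos"]),o["ft_force"])
for n in ("top","side"):
    cv2.imwrite(f"pics/{n}{k}.png",ctrl.get_image(n)[:,:,::-1])
crop(f"pics/side{k}.png",f"pics/s{k}.png",190,150,170,150,4)
crop(f"pics/top{k}.png",f"pics/t{k}.png",235,135,140,150,4)
a=cv2.imread(f"pics/s{k}.png");b=cv2.imread(f"pics/t{k}.png")
b=b[:420,:]; a=a[:420]; c=np.hstack([a,b]);c=cv2.resize(c,(800,int(420*800/c.shape[1])));cv2.imwrite(f"pics/c{k}.png",c)
E
python3 look.py 4
```

```text
6.9833 [512.21478772 -65.63013607  88.88174903] [-84.08073264 -90.5381617 ] [-7.53578296 -2.29600762 -2.4986106 ]
```

View pics/s4.png

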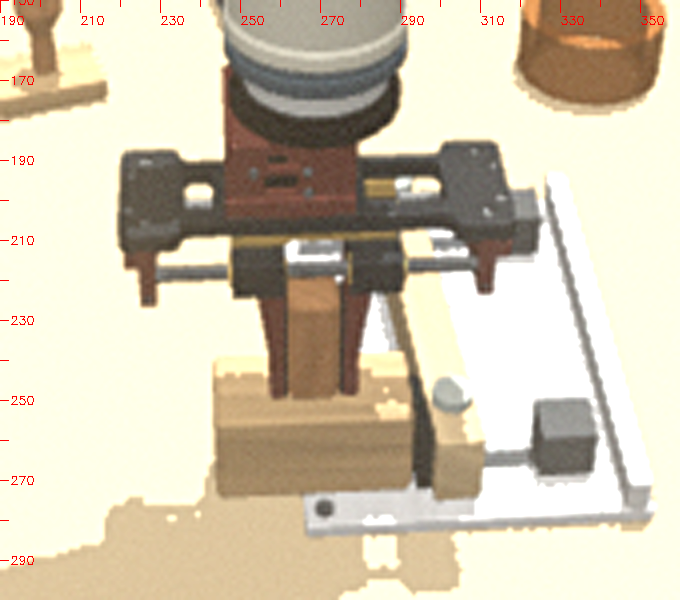

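View pics/t4.png

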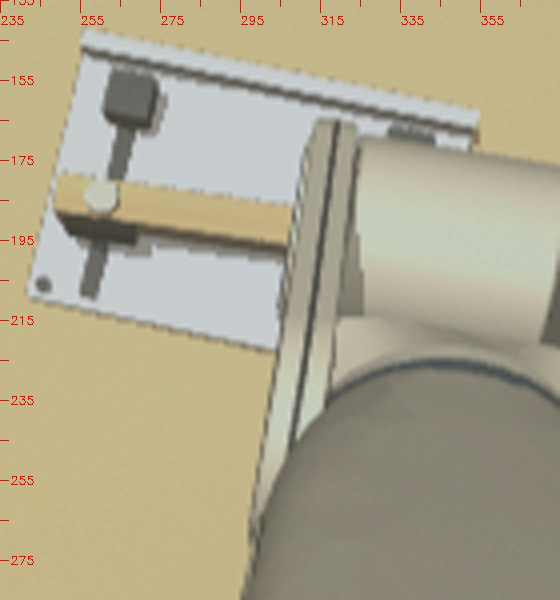

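The right end moved about 10 mm and the mallet is still upright. Now the left end.

servo_tool:
  plan:
    - [[0,0,-1.5,0,0,0,1],[0,0.5,-3,0,0,0,1],[0,3,-3,0,0,0,1],[0,6,-3,0,0,0,1],[0,9,-3,0,0,0,1],[0,12,-3,0,0,0,1],[0,15,-3,0,0,0,1],[0,17.5,-3,0,0,0,1]]

```text
t: 7.75
ee_pos: [520.2, 113.8, 90.0]
orientation: [0.151, 1.565, -0.151]
ft_force: [0.1, -0.8, -3.0]
width: 26.0
```

servo_tool:
  plan:
    - [[0,0.5,0,0,0,0,1],[0,0.5,0,0,0,0,1],[0,0.5,0,0,0,0,1]]

```text
t: 8.0
ee_pos: [520.3, 116.6, 89.7]
orientation: [0.15, 1.566, -0.151]
ft_force: [-0.4, 0.0, -2.6]
width: 25.9
```

```bash
python3 look.py 5
```

```text
8.0 [520.31552311 116.56664263  89.73466866] [-111.07648232   89.82956707] [-0.35993824  0.04796212 -2.64125927]
```

View pics/c5.png

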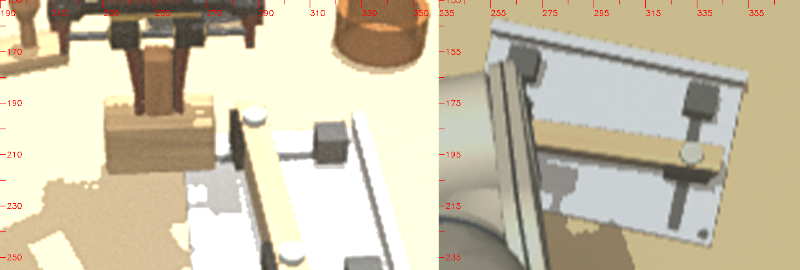

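servo_tool:
  plan:
    - [[0,0,0.6,0,0,0,1],[0,0,1.1,0,0,0,1],[0,0,1.4,0,0,0,1],[0,0,1.65,0,0,0,1],[0,0,1.9,0,0,0,1],[0,0,2.1,0,0,0,1],[0,0,2.3,0,0,0,1],[0,0,2.5,0,0,0,1]]

```text
t: 8.77
ee_pos: [543.2, 111.9, 89.2]
orientation: [0.151, 1.57, -0.152]
ft_force: [-5.8, 3.9, -3.4]
width: 25.9
```

servo_tool:
  plan:
    - [[0,0,0.2,0,0,0,1],[0,0,0.4,0,0,0,1],[0,0,0.6,0,0,0,1],[0,0,0.8,0,0,0,1],[0,0,1.0,0,0,0,1],[0,0,1.2,0,0,0,1],[0,0,1.4,0,0,0,1],[0,0,1.4,0,0,0,1]]

```text
t: 9.43
ee_pos: [556.8, 109.6, 89.0]
orientation: [0.152, 1.571, -0.152]
ft_force: [-5.9, 4.4, -3.1]
width: 26.1
```

```bash
python3 look.py 6
```

```text
9.4333 [556.80574038 109.64823055  88.99619377] [-73.93679067  90.03857907] [-5.91812917  4.4319893  -3.05409642]
```

View pics/c6.png

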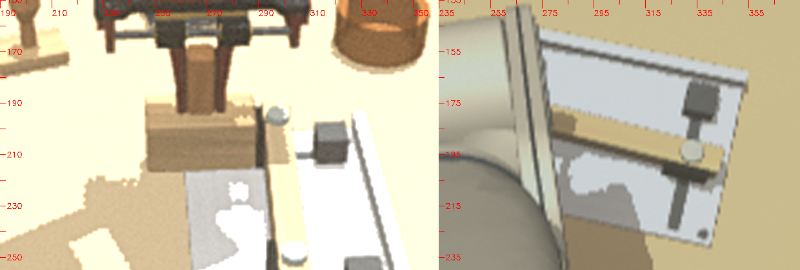

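servo_tool:
  plan:
    - [[0,0,-1.5,0,0,0,1],[0,0,-3.1,0,0,0,1],[0,-3,-3.1,0,0,0,1],[0,-6,-3.1,0,0,0,1],[0,-9,-3.1,0,0,0,1],[0,-12,-3.1,0,0,0,1],[0,-15,-3.1,0,0,0,1],[0,-18,-3.1,0,0,0,1]]

```text
t: 10.2
ee_pos: [494.1, -63.0, 90.1]
orientation: [0.152, 1.565, -0.152]
ft_force: [0.3, -1.1, -2.7]
width: 26.0
```

servo_tool:
  plan:
    - [[0,0,0,0,0,0,1],[0,0,0.4,0,0,0,1],[0,0,0.8,0,0,0,1],[0,0,1.2,0,0,0,1],[0,0,1.5,0,0,0,1],[0,0,1.8,0,0,0,1],[0,0,2.0,0,0,0,1],[0,0,2.2,0,0,0,1]]

```text
t: 10.87
ee_pos: [515.0, -64.9, 89.7]
orientation: [0.151, 1.568, -0.151]
ft_force: [-5.3, 2.6, -1.2]
width: 25.9
```

```bash
python3 look.py 7
```

```text
10.8667 [515.00238898 -64.86847104  89.68765284] [-81.49097855 -89.2559651 ] [-5.33810484  2.59405783 -1.15361203]
```

View pics/c7.png

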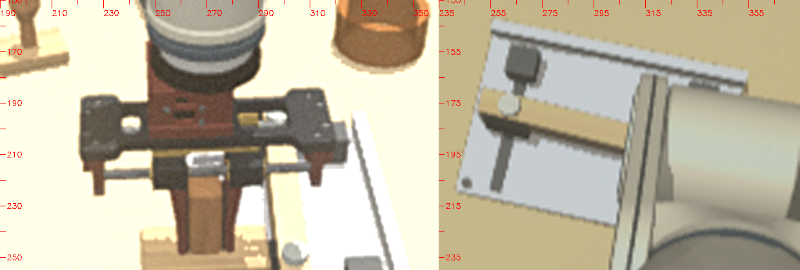

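servo_tool:
  plan:
    - [[0,0,0.25,0,0,0,1],[0,0,0.5,0,0,0,1],[0,0,0.75,0,0,0,1],[0,0,1.0,0,0,0,1],[0,0,1.25,0,0,0,1],[0,0,1.5,0,0,0,1],[0,0,1.7,0,0,0,1],[0,0,1.7,0,0,0,1]]

```text
t: 11.63
ee_pos: [529.6, -69.1, 89.1]
orientation: [0.151, 1.571, -0.152]
ft_force: [-5.9, -2.5, -2.6]
width: 25.9
```

```bash
python3 look.py 8
```

```text
11.6333 [529.62641845 -69.05785091  89.08658707] [-66.33492987 -90.56261363] [-5.87686777 -2.53566642 -2.59608407]
```

View pics/s8.png

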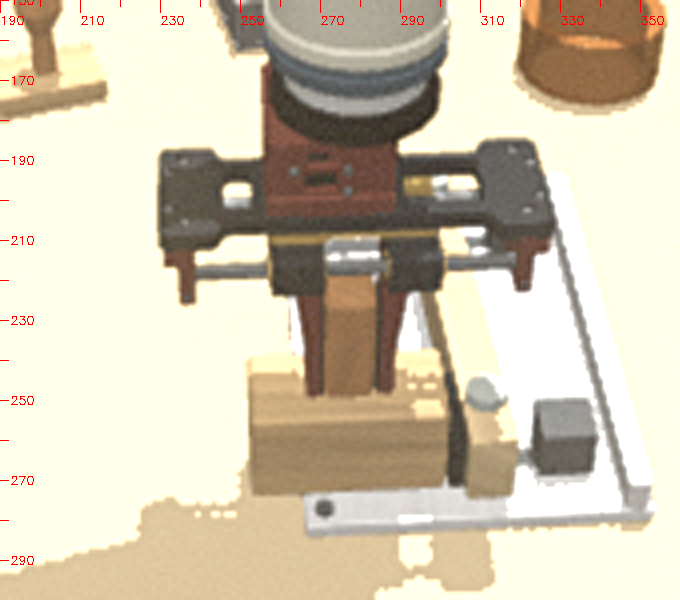

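servo_tool:
  plan:
    - [[0,0,-1.5,0,0,0,1],[0,0,-2.9,0,0,0,1],[0,3,-2.9,0,0,0,1],[0,6,-2.9,0,0,0,1],[0,9,-2.9,0,0,0,1],[0,12,-2.9,0,0,0,1],[0,15,-2.9,0,0,0,1],[0,18,-2.9,0,0,0,1]]

```text
t: 12.4
ee_pos: [539.2, 114.8, 90.1]
orientation: [0.152, 1.564, -0.151]
ft_force: [0.8, -0.3, -3.5]
width: 25.7
```

servo_tool:
  plan:
    - [[0,0,0,0,0,0,1],[0,0,0.5,0,0,0,1],[0,0,1.0,0,0,0,1],[0,0,1.4,0,0,0,1],[0,0,1.8,0,0,0,1],[0,0,2.1,0,0,0,1],[0,0,2.35,0,0,0,1],[0,0,2.6,0,0,0,1]]

```text
t: 13.07
ee_pos: [562.0, 107.6, 89.3]
orientation: [0.152, 1.57, -0.153]
ft_force: [-5.6, 3.9, -1.7]
width: 25.7
```

```bash
python3 look.py 9
```

```text
13.0667 [561.96745311 107.62840635  89.26473747] [-68.48350376  89.04629388] [-5.57150527  3.88465471 -1.72700001]
```

View pics/c9.png

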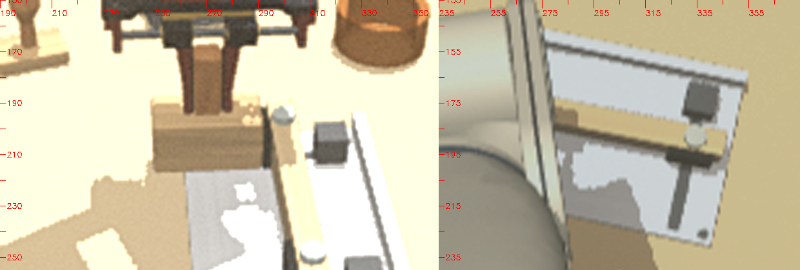

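servo_tool:
  plan:
    - [[0,0,0.25,0,0,0,1],[0,0,0.5,0,0,0,1],[0,0,0.75,0,0,0,1],[0,0,1.0,0,0,0,1],[0,0,1.2,0,0,0,1],[0,0,1.4,0,0,0,1],[0,0,1.4,0,0,0,1]]

```text
t: 13.75
ee_pos: [575.6, 105.5, 89.1]
orientation: [0.153, 1.57, -0.153]
ft_force: [-5.6, 4.3, -1.8]
width: 26.2
```

```bash
python3 look.py 10
```

```text
13.75 [575.64537072 105.49788023  89.07500229] [-54.65089721  89.57880477] [-5.60029339  4.32974485 -1.82415024]
```

View pics/s10.png

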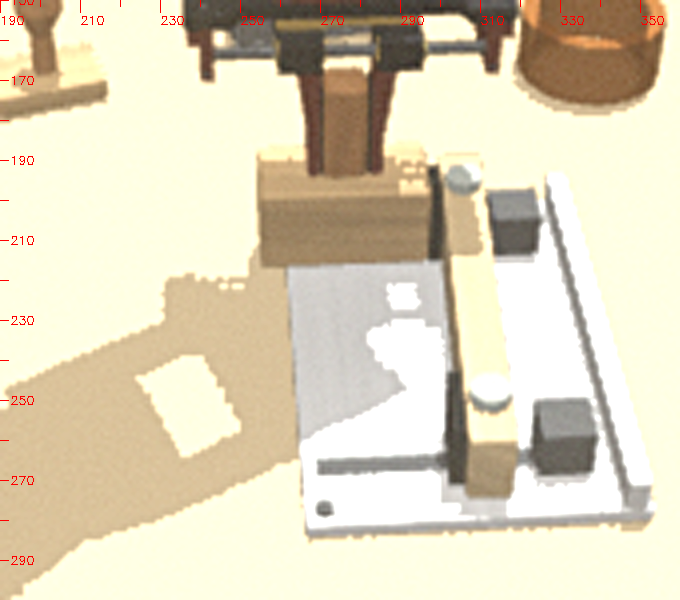

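servo_tool:
  plan:
    - [[0,0,-1.5,0,0,0,1],[0,0,-3.2,0,0,0,1],[0,-3,-3.2,0,0,0,1],[0,-6,-3.2,0,0,0,1],[0,-9,-3.2,0,0,0,1],[0,-12,-3.2,0,0,0,1],[0,-15,-3.2,0,0,0,1],[0,-18,-3.2,0,0,0,1]]

```text
t: 14.52
ee_pos: [511.7, -67.0, 90.2]
orientation: [0.152, 1.564, -0.152]
ft_force: [0.7, -0.1, -3.9]
width: 25.8
```

servo_tool:
  plan:
    - [[0,0,0,0,0,0,1],[0,0,0.5,0,0,0,1],[0,0,1.0,0,0,0,1],[0,0,1.4,0,0,0,1],[0,0,1.8,0,0,0,1],[0,0,2.1,0,0,0,1],[0,0,2.35,0,0,0,1],[0,0,2.6,0,0,0,1]]

```text
t: 15.18
ee_pos: [535.5, -68.8, 89.4]
orientation: [0.151, 1.57, -0.151]
ft_force: [-6.6, 0.6, 0.6]
width: 25.8
```

```bash
python3 look.py 11
```

```text
15.1833 [535.46773869 -68.82894208  89.36689111] [-60.64596967 -89.217566  ] [-6.61024829  0.57510332  0.59527634]
```

View pics/s11.png

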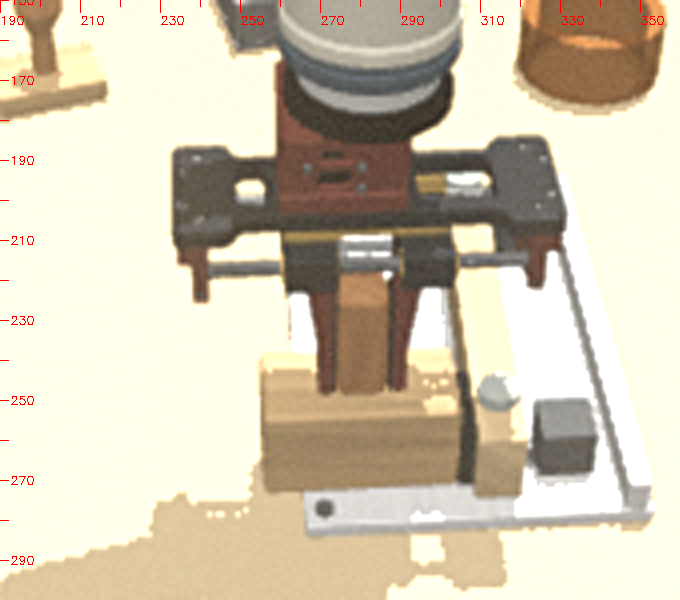

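Several millimetres of gap remain, so I'll go on gently towards the right stop.

servo_tool:
  plan:
    - [[0,0,0.15,0,0,0,1],[0,0,0.3,0,0,0,1],[0,0,0.45,0,0,0,1],[0,0,0.6,0,0,0,1],[0,0,0.6,0,0,0,1]]

```text
t: 15.7
ee_pos: [541.5, -70.6, 89.3]
orientation: [0.151, 1.57, -0.151]
ft_force: [-5.2, -1.0, -1.5]
width: 26.0
```

```bash
python3 look.py 12
```

```text
15.7 [541.48471679 -70.56631884  89.31028829] [-54.40747144 -89.76860451] [-5.20032257 -0.96054688 -1.52125082]
```

View pics/s12.png

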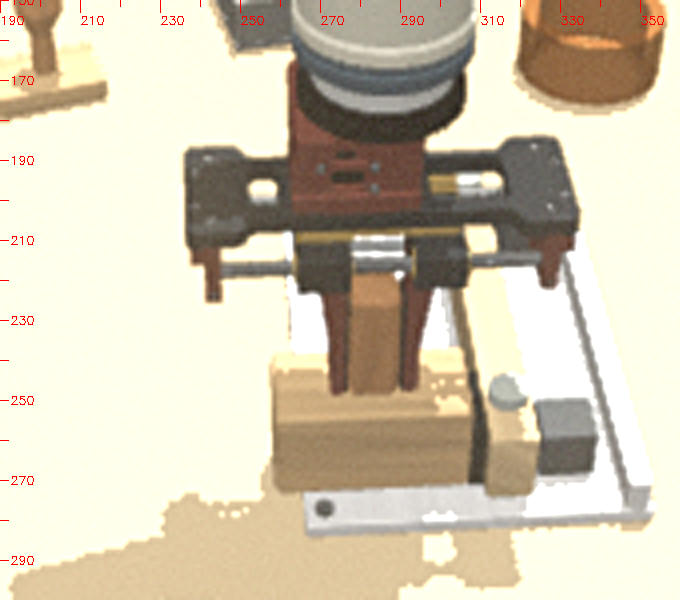

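Nearly at the stop. I'll creep forward while watching the force.

servo_tool:
  plan:
    - [[0,0,0.1,0,0,0,1],[0,0,0.2,0,0,0,1],[0,0,0.3,0,0,0,1],[0,0,0.3,0,0,0,1]]

```text
t: 16.13
ee_pos: [543.7, -71.1, 89.1]
orientation: [0.15, 1.571, -0.151]
ft_force: [-7.9, -1.3, -0.6]
width: 25.8
```

servo_tool:
  plan:
    - [[0,0,0.1,0,0,0,1],[0,0,0.2,0,0,0,1],[0,0,0.2,0,0,0,1]]

```text
t: 16.38
ee_pos: [545.4, -71.5, 89.1]
orientation: [0.15, 1.572, -0.151]
ft_force: [-7.0, -1.8, -1.6]
width: 26.1
```

servo_tool:
  plan:
    - [[0,0,0.1,0,0,0,1],[0,0,0.2,0,0,0,1],[0,0,0.2,0,0,0,1]]

```text
t: 16.63
ee_pos: [545.8, -71.5, 88.8]
orientation: [0.151, 1.575, -0.151]
ft_force: [-11.6, 0.1, 2.1]
width: 26.0
```

```bash
python3 look.py 13
```

```text
16.6333 [545.78083726 -71.51607895  88.83390211] [-50.00894818 -89.87671734] [-11.58617741   0.10338162   2.12985442]
```

View pics/s13.png

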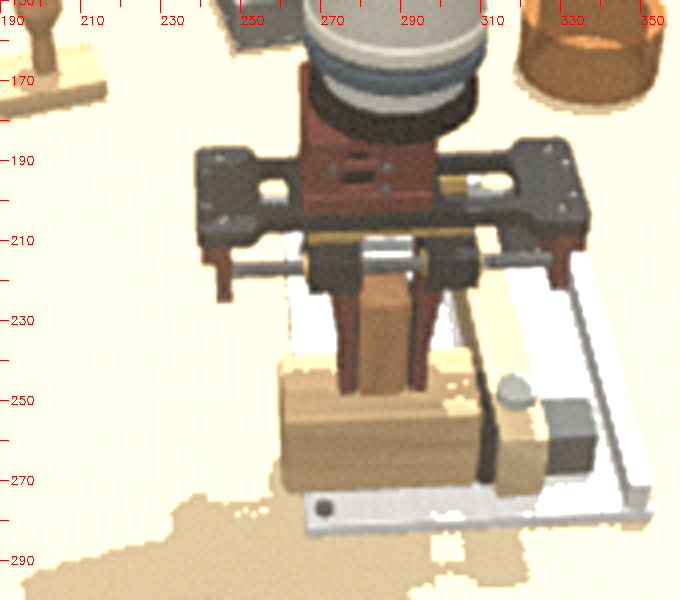

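The right end is at its stop: the force rose to 12 N and motion ceased at gauge x = -50, as predicted. Now the left end for the last millimetres.

servo_tool:
  plan:
    - [[0,0,-1.5,0,0,0,1],[0,0,-3,0,0,0,1],[0,3,-3,0,0,0,1],[0,6,-3,0,0,0,1],[0,9,-3,0,0,0,1],[0,12,-3,0,0,0,1],[0,15,-3,0,0,0,1],[0,18,-3,0,0,0,1]]

```text
t: 17.4
ee_pos: [555.8, 112.2, 90.1]
orientation: [0.151, 1.564, -0.151]
ft_force: [-0.9, 0.3, -3.1]
width: 26.0
```

servo_tool:
  plan:
    - [[0,0,0,0,0,0,1],[0,0,0.6,0,0,0,1],[0,0,1.2,0,0,0,1],[0,0,1.7,0,0,0,1],[0,0,2.1,0,0,0,1],[0,0,2.4,0,0,0,1],[0,0,2.6,0,0,0,1],[0,0,2.7,0,0,0,1]]

```text
t: 18.07
ee_pos: [579.9, 104.1, 89.3]
orientation: [0.152, 1.57, -0.153]
ft_force: [-6.5, 3.5, -1.0]
width: 25.6
```

```bash
python3 look.py 14
```

```text
18.0667 [579.92702754 104.12825684  89.29799352] [-50.18603756  89.05584998] [-6.54369159  3.47986424 -1.0471874 ]
```

View pics/s14.png

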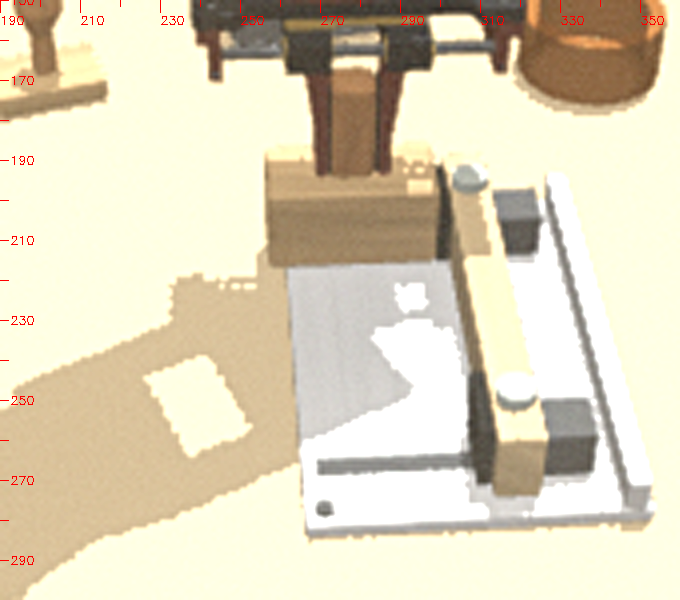

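servo_tool:
  plan:
    - [[0,0,0.1,0,0,0,1],[0,0,0.2,0,0,0,1],[0,0,0.2,0,0,0,1]]

```text
t: 18.42
ee_pos: [580.9, 104.0, 89.2]
orientation: [0.153, 1.572, -0.153]
ft_force: [-7.8, 4.2, 0.0]
width: 26.1
```

servo_tool:
  plan:
    - [[0,0,0.1,0,0,0,1],[0,0,0.15,0,0,0,1],[0,0,0.15,0,0,0,1]]

```text
t: 18.67
ee_pos: [581.1, 103.9, 89.1]
orientation: [0.153, 1.574, -0.154]
ft_force: [-10.9, 5.3, 4.2]
width: 25.9
```

Both ends are at their stops (the force rose to ~12 N with no further motion). Withdrawing to set the mallet down.

servo_tool:
  plan:
    - [[0,0,-0.8,0,0,0,1],[0,0,-2.2,0,0,0,1],[0,0,-4.2,0,0,0,1],[0,0,-6.5,0,0,0,1],[0,0,-9,0,0,0,1],[0,0,-11.5,0,0,0,1],[0,0,-13.5,0,0,0,1],[0,0,-14,0,0,0,1]]

```text
t: 19.33
ee_pos: [444.3, 130.4, 89.7]
orientation: [0.151, 1.568, -0.153]
ft_force: [-0.5, 0.4, -3.9]
width: 26.3
```

servo_tool:
  plan:
    - [[0,0,0,0,0,0,1],[0,0,0,0,0,0,1],[0.3,0,0,0,0,0,1],[0.6,0,0,0,0,0,1],[0.9,0,0,0,0,0,1],[1.1,0,0,0,0,0,1],[1.1,0,0,0,0,0,1]]

```text
t: 19.92
ee_pos: [447.6, 130.9, 78.3]
orientation: [0.151, 1.566, -0.152]
ft_force: [0.1, 0.1, -1.9]
width: 25.8
```

```bash
python3 look.py 15
```

```text
19.9167 [447.55310023 130.93613943  78.25408826] [-185.24407052   89.97614124] [ 0.05706198  0.13381957 -1.92609468]
```

View pics/side15.png

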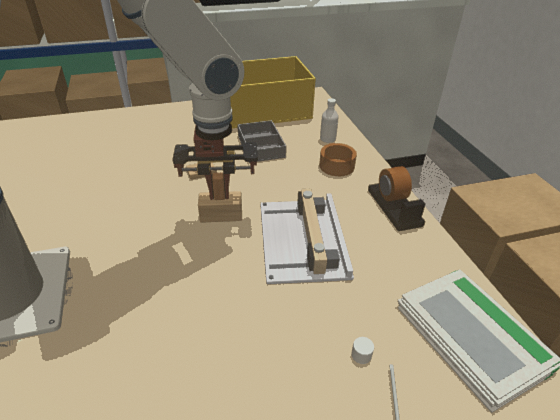

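servo_tool:
  plan:
    - [[0.1,0,0,0,0,0,1],[0.2,0,0,0,0,0,1],[0.2,0,0,0,0,0,1]]

```text
t: 20.27
ee_pos: [447.6, 131.1, 76.8]
orientation: [0.151, 1.566, -0.151]
ft_force: [0.2, -0.1, -2.3]
width: 25.7
```

servo_tool:
  plan:
    - [[0.1,0,0,0,0,0,1],[0.1,0,0,0,0,0,1]]

```text
t: 20.43
ee_pos: [447.6, 131.1, 75.9]
orientation: [0.152, 1.565, -0.152]
ft_force: [0.3, 0.0, -3.8]
width: 25.8
```

servo_tool:
  plan:
    - [[0.1,0,0,0,0,0,1],[0.2,0,0,0,0,0,1],[0.2,0,0,0,0,0,1]]

```text
t: 20.68
ee_pos: [447.7, 131.1, 74.0]
orientation: [0.152, 1.565, -0.152]
ft_force: [-0.8, -0.1, -0.9]
width: 25.8
```

servo_tool:
  plan:
    - [[0.1,0,0,0,0,0,1],[0.1,0,0,0,0,0,1],[0.1,0,0,0,0,0,1]]

```text
t: 20.93
ee_pos: [447.7, 131.1, 74.0]
orientation: [0.152, 1.565, -0.152]
ft_force: [-4.4, -1.5, 14.9]
width: 26.0
```

The mallet has landed at the same height it was grasped. I'll ease off and open.

servo_tool:
  plan:
    - [[-0.07,0,0,0,0,0,1],[-0.07,0,0,0,0,0,1],[-0.07,0,0,0,0,0,4],[-0.07,0,0,0,0,0,8.7],[-0.07,0,0,0,0,0,8.7],[-0.07,0,0,0,0,0,8.7],[-0.07,0,0,0,0,0,8.7],[-0.07,0,0,0,0,0,8.7]]

```text
t: 21.6
ee_pos: [447.6, 131.1, 73.6]
orientation: [0.152, 1.566, -0.152]
ft_force: [0.3, 0.2, -0.3]
width: 62.2
```

servo_tool:
  plan:
    - [[0,0,0,0,0,0,8.7],[0,0,0,0,0,0,8.7],[0,0,0,0,0,0,8.7],[0,0,0,0,0,0,8.7],[0,0,0,0,0,0,8.7],[0,0,0,0,0,0,8.7]]

```text
t: 22.1
ee_pos: [447.6, 131.1, 73.6]
orientation: [0.151, 1.566, -0.152]
ft_force: [0.8, -0.2, 0.7]
width: 87.1
```

servo_tool:
  plan:
    - [[-2,0,0,0,0,0,8.7],[-5,0,0,0,0,0,8.7],[-8,0,0,0,0,0,8.7],[-11,0,0,0,0,0,8.7],[-14,0,0,0,0,0,8.7],[-17,0,0,0,0,0,8.7],[-17,0,0,0,0,0,8.7],[-17,0,0,0,0,0,8.7]]

```text
t: 22.77
ee_pos: [448.5, 131.4, 245.2]
orientation: [0.153, 1.562, -0.15]
ft_force: [-0.4, 0.4, 0.5]
width: 86.7
```

servo_tool:
  plan:
    - [[0,3,0,0,0,0,8.7],[0,6,0,0,0,0,8.7],[0,9,0,0,0,0,8.7],[0,12,0,0,0,0,8.7],[0,15,0,0,0,0,8.7],[0,18,0,0,0,0,8.7],[0,18,0,0,0,0,8.7],[0,18,0,0,0,0,8.7]]

```text
t: 23.43
ee_pos: [481.2, 308.2, 241.5]
orientation: [0.148, 1.568, -0.152]
ft_force: [-0.5, -0.6, -0.2]
width: 87.0
```

```bash
python3 look.py 16
```

```text
23.4333 [481.2266419  308.24817239 241.45772257] [-186.20490404  270.45478606] [-0.53412972 -0.60372005 -0.18799106]
```

View pics/side16.png

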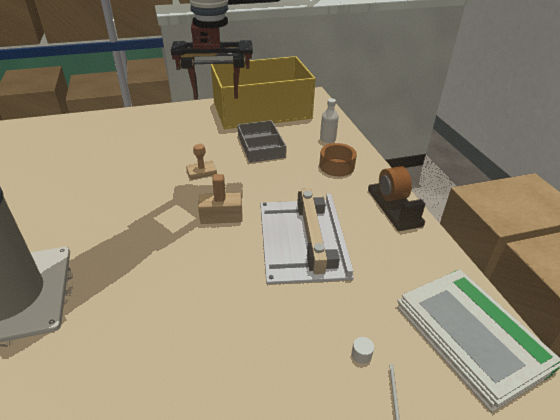

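View pics/t16.png

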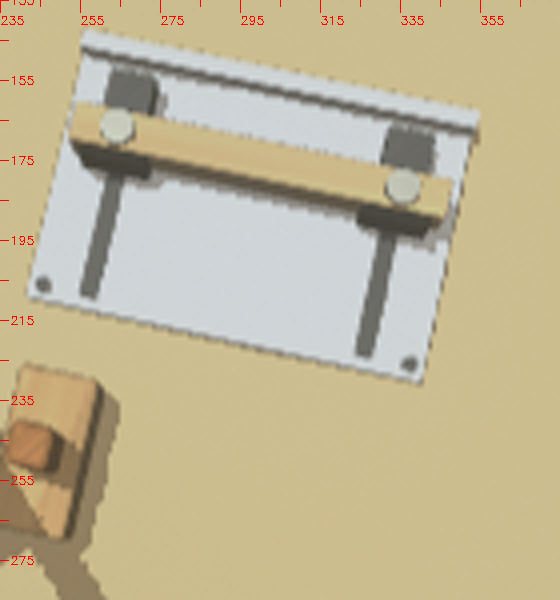

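The top view shows the bar against both stop blocks, with the studs at (264.5, 166.5) and (336, 181.5). The mallet stands upright off the plate and the arm is clear. One numeric check, then I'll hand in.

```bash
python3 - <<'E'
from h import *
a=onz("top",264.4,166.4,67);b=onz("top",336,181.4,67)
# pad front = stud - 19.5 along x
print(ing(a)-[19.5,0],ing(b)-[19.5,0], ing(onz("top",260.3,183.8,67)),ing(onz("top",332,199.2,67)),ctrl.get_obs()["t"])
ctrl.close_job()
E
```

```text
[-0.81257446 89.14033713] [ -1.12759536 -89.96064841] [-26.00910617  89.33932427] [-26.79926218 -89.17269659] 23.5333
the job is handed in; nothing more can be done
```

The bar is against both stop blocks, the mallet stands back on its head on the bench, and the job is handed in at about 23.5 s of the 61 s allowed.

- **What I did:** I took the mallet by its handle and pushed the black pads in turn: right, left, right, left, right, left. By the arm's position, neither end was more than about 15 mm ahead of the other. I used slow pushes of about 2 cm/s rather than sharp taps. The highest force I read was about 12 N, both times as an end met its stop.
- **Last checks:** In the top view the pads measure about -0.8 mm (left) and -1.1 mm (right) in the gauge's x, against a required -12.5 mm. The mallet looks upright and off the plate, and it landed at the same height at which I grasped it. The gripper is open and clear, with about zero force on it.
- **Disagreements:** Points located from the two cameras together came out 4–10 mm too low in height. I therefore took positions from planes of known height, and where the mallet met the pads and the stops agreed with those to about 2 mm. As the mallet touched the bench, the downward force briefly read about 15 N before I eased off and let go.
- **Not checked:** I judged the mallet's tilt and its clearance from the gauge by eye only.

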